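# Fit the baffle plate into the gearbox housing

### The arm

A 6-joint arm with a two-finger parallel gripper is mounted at the origin on the work surface. World frame = base frame: x ahead of the robot, y to its left, z up, the work surface at z = 0. Lengths are in mm, angles in rad, forces in N, time in s.
With the tool pointing down it reaches from about 275 to 1000 mm from the base axis. Payload 8.4 kg.
Tool frame: the origin (TCP) lies at the very end of the fingers, on their centre line; the grasp point (between the pads) lies 19 mm behind it; z points along the fingers, x is the direction in which the jaws open and shut, and the axes are right-handed (so a half turn about z gives the same grasp; the last joint's range is limited). The gripper opens to 85 mm and grips with 20 to 120 N. Pads are 22 mm wide; open, the fingers measure 114 mm over their backs; the gripper's body (76 mm by 85 mm) begins 54 mm behind the grasp point. The pads swing forward as they close: fully open they stand 13 mm farther back than shut.
Start: joints at [-1.174, 0.353, 1.633, -0, 1.155, -0.002], TCP at [242.694, -575.958, 208.281] pointing down, gripper open.
Joint ranges: [-2.63, 2.63], [-0.92, 2.1], [0.06, 2.66], [-1.3, 4.44], [0, 2.69], [-3.02, 3.02]. Speed limits (rad/s): [2.22, 2.22, 2.79, 3.14, 3.14, 3.14].

### API

Orientations are given as [roll, pitch, yaw] about the fixed x, y, z axes, in that order (R = Rz(yaw) Ry(pitch) Rx(roll)).
In Python, from rig import r gives the robot as it stands. The module is installed in compiled form; this text tells all that it offers.
- The arm moves only by the tool apply_moves, never from a script. Its argument "targets" is a list that holds one entry, the list of rows, each a list of 7 numbers: the gripper's target within -1 to 1 (fully open at 1, half-way at 0, shut at -1), then the shift along the tool's x, y, z in cm, then the turn, a rotation vector about the tool's x, y, z in degrees. A call has 1 to 8 rows; each row is the pose to reach, as a shift and turn from the pose measured when the call began, along the tool's axes at that moment; what a row does not reach only later rows make up. A row lasts 1/10 s, in which the tool goes at most 50 mm and 8.59 degrees, less where a joint would pass 70% of its speed; a pose out of reach is approached as far as the arm can. A call with a gripper value outside its range is refused whole. The fingers move at their own pace and stop on an object; "newtons" is the grip in N (left out, the last holds). Time passes only in rows, so rows that repeat a pose let the fingers close. It gives the time, the measured TCP pose, the force and the opening at its end, in the units of the state.
- r.sense(): the state, without advancing time (a new reading comes with each control period).
- r.grab_frame(name): name is "scene" or "top" or "wrist"; returns a dict with "pixels" (420x560x3 uint8, red, green, blue), "fov_y" (degrees; the focal length in pixels is half the picture's height over the tangent of half this angle, whatever the lens; pixels are square), "cx", "cy" (the principal point, pixels), "R" (3x3) and "t" (3): a world point X has camera coordinates R X + t; the wrist camera has in their place "mount" (4x4, takes a point from camera to tool coordinates, whose origin is the TCP and whose axes are the tool frame's). Camera axes: x right, y down, z forward; pixel columns grow to the right and rows downward; lengths in mm; the calibration is good to about 2 mm. A picture is of the moment at which its call begins: read the wrist's pose just before it. There is no depth.
- r.sign_off(): hands the job in, once; it reports no verdict.
The state is a dict: "clock": time; "qpos": joint angles; "qvel": joint speeds; "joint_efforts": joint torques, N m; "eef_pos": TCP position; "tcp_rot": TCP orientation; "contact_force": force on the tool from outside, world axes, zero at the start; "wrist_torque": the same for the moment, N m; "opening": opening from 0.0 (shut) to 1.0 (fully open).
Only numpy, scipy, OpenCV 4.12 (cv2) and the standard library are available. Lean on these libraries where they do the work, as an engineer would, in place of code of your own. Each camera call takes 0.05 s, during which the arm holds its last target. There are 200 camera calls.

### The job

Draw out the baffle plate whose end sticks out from under the low shelf, lay it flat on the open bench with its handle clear of the shelf, and let go of it. Then, using its handle, tilt it through the mouth of the gearbox housing (it only goes in with one end under the wide lip first), lower it without letting it fall, slide it back so that it lies flat on both ledges, centred in the mouth with both ends caught under the lips, and let go. Leave the other things on the bench where they are.

Things in the scene. Friction and masses are not known exactly. Their poses are not given: they have to be found in the camera images.
- plate_mid (a point): Baffle plate: flat steel plate 190 x 60 x 8 mm (x length, y width, z up), about 0.35 kg. Point: centre of the plate itself, 4 mm above its underside. At the start it lies on the bench, pushed lengthwise under the low shelf; about 75 mm of its -x end sticks out in front, with free bench on both sides; its handle is hidden under the shelf. It is the same both ways round.
- plate_handle (a point): Centre of the grip bar of the plate's handle, 56 mm above the plate's underside, over the plate's middle. The bar is 12 mm thick along the plate's length (x), 52 mm long across it (y), 20 mm tall (top 66 mm above the underside), on two round posts of 10 mm diameter, 40 mm apart across the plate. Same axes as the plate.
- plate: The same plate with its handle; origin at the centre of the plate's underside, axes as for plate_mid.
- shelf: Low fixed steel shelf over the plate, 160 mm deep (x), 150 mm wide (y). Origin on the bench under its middle; its open front faces its own -x (edge at x = -80 mm), and the plate is drawn out that way. Board 78 to 88 mm above the bench, side rims to 100 mm, side walls 132 mm apart inside. A bottle and a can stand on its middle.
- housing_seat (a point): Gearbox housing: fixed open-topped aluminium casting, 250 mm long (x), 122 mm wide, rim 82 mm above the bench. Point: under the mouth's middle at the ledges' level, 30 mm above the bench; x runs along the housing to the wide lip (away from the robot), z up. Mouth: x -78 to 78 mm, y -39 to 39 mm. Fitted, the plate lies along x on both ledges, its centre 4 mm above this point, handle up.
- wide_lip (a point): Middle of the wide lip's inner edge at the rim's top, 78 mm from the mouth's middle along the housing's x. The lip is 6 mm thick (76 to 82 mm above the bench) and roofs a pocket 54 mm deep (to an end wall at x = 132 mm), 78 mm wide, 46 mm high between ledge and lip. The ledge, 30 mm above the bench, runs from that wall to x = 58 mm. Axes as the housing.
- narrow_lip (a point): Middle of the narrow lip's inner edge at the rim's top, at x = -78 mm in the housing. Same thickness and height; it roofs a pocket 24 mm deep (end wall at x = -102 mm). The ledge runs from there to x = -58 mm, at the same level as the other; between the ledges is a lower sump. The plate, centred, has each end 17 mm under its lip.
- bottle: grey plastic bottle, 52 mm across, 130 mm tall, standing on the low shelf; leave it alone (it may shift by no more than 40 mm)
- can: plain metal can, 60 mm across, 85 mm tall, standing on the low shelf; leave it alone (it may shift by no more than 40 mm)
- bearing: steel bearing ring lying on the bench beside the housing, 72 mm across, 20 mm tall; leave it alone (it may shift by no more than 40 mm)
- wrench: steel open wrench, 170 mm long, lying on the bench between shelf and housing; leave it alone (it may shift by no more than 40 mm)
- screwdriver: screwdriver, 190 mm long, lying on the bench to the right of the shelf's plate; leave it alone (it may shift by no more than 40 mm)
- hammer: hammer, 260 mm long, lying on the bench towards the back; leave it alone (it may shift by no more than 40 mm)
- gear: dark steel gear blank with a hub, 76 mm across, 34 mm tall, on the bench to the left of the housing; leave it alone (it may shift by no more than 40 mm)
Mind the look-alikes: they are no part of the job. What is shaped like the plate but orange or red is not meant.

How it is judged (in metres and radians):
On the way:
1. the plate lies flat and at rest on the bench, let go, its handle at least 15 mm out from under the shelf ((x of plate_mid in the frame of shelf below -0.095 m or horizontal distance between plate_mid and shelf above 0.14 m) and height (world z) of plate_mid below 0.008 m and angle between plate_mid's own z axis and vertical below 0.06 rad and linear speed of plate below 0.02 m/s and contact force between the fingers and plate below 0.2 N), for 0.2 s.
At the end, for the whole second after the job is handed in: The plate lies at rest in the housing, flat (within 0.04 rad, handle up) on both ledges (centre within 3 mm of the seated height), its middle within 11 mm of the middle of the mouth lengthwise, so that each end is at least 6 mm under its lip, and let go (x of plate_mid in the frame of housing_seat between -0.011 and 0.011 m and y of plate_mid in the frame of housing_seat between -0.015 and 0.015 m and z of plate_mid in the frame of housing_seat between 0.001 and 0.007 m and angle between plate_mid's own z axis and vertical below 0.04 rad and linear speed of plate below 0.02 m/s); the robot touches nothing.
It fails at once if the plate falls or is slammed in the housing (faster than 0.4 m/s below the rim) (horizontal distance between plate_mid and housing_seat below 0.09 m and height (world z) of plate_mid below 0.085 m and linear speed of plate above 0.4 m/s).
It fails at once if one of the other things (bottle, can, bearing, wrench, screwdriver, hammer, gear) is shifted by more than 40 mm (distance of any of bottle, can, bearing, wrench, screwdriver, hammer, gear from where it was at the start of the episode above 0.04 m).
It also fails if it takes over 54 s, if anything falls off the work surface, if the arm or the gripper's body presses on something with over 40 N, if the wrist force passes 120 N, or if a joint passes its speed limit or range.

## Working session

There is one attempt and no reset: what is moved stays moved. The work goes in short steps, Python scripts to look and compute and a tool call to move; the robot and the scene stay as the last step left them, time stands still between calls to the robot, and variables do not carry over. Pictures are saved under pics/ and viewed, about 8 in all and at most 12, crops included, and the job is handed in when it is done.

Besides the shell and the picture viewer there is one more tool, called after ">>>" as name(argument=value, ...) on one line, values as JSON. apply_moves: Moves the arm, as the interface text tells. Its arguments: {"type":"object","properties":{"targets":{"type":"array"},"newtons":{"type":"number"}},"required":["targets"]}

```bash
mkdir -p pics; python3 - <<'E'
from rig import r
import cv2
s=r.sense(); print(s)
for n in("scene","top"):
    f=r.grab_frame(n); cv2.imwrite(f"pics/{n}0.png",f["pixels"][:,:,::-1]); print(n,f["fov_y"],f["cx"],f["cy"],f["R"],f["t"])
f=r.grab_frame("wrist");print(f["mount"],f["fov_y"],f["cx"],f["cy"])
cv2.imwrite("pics/wrist0.png",f["pixels"][:,:,::-1])
E
```

```text
{'clock': 0.0, 'qpos': array([-1.17439558e+00,  3.53643656e-01,  1.63418945e+00,  9.17075622e-07,
        1.15520542e+00, -2.38331221e-03]), 'qvel': array([-6.80504505e-05, -9.10714927e-04,  1.24123114e-03, -4.66709778e-04,
       -4.93870133e-04,  9.60142451e-04]), 'joint_efforts': array([-3.61793303e-03, -6.05258131e+01, -3.42060935e+01, -5.82585435e-04,
        9.29227739e-03, -2.63733773e-05]), 'eef_pos': array([ 242.4861682 , -575.45264704,  207.54085322]), 'tcp_rot': array([-3.14158837e+00,  1.44586653e-03, -1.17201263e+00]), 'contact_force': array([-0.43993   ,  0.62450347,  0.35720968]), 'wrist_torque': array([-0.03243056,  0.00469709, -0.01223856]), 'opening': 1.0024031708471008}
scene 51.788054925008524 277.9816637293713 205.43311488246246 [[ 6.22681931e-01  7.82474901e-01 -4.91486970e-04]
 [ 4.99869650e-01 -3.98271945e-01 -7.69096737e-01]
 [-6.01994639e-01  4.78656962e-01 -6.39132199e-01]] [-298.26278942 -230.97634106 1399.09620301]
top 42.59794974981263 286.4228159238152 207.7668971476853 [[ 0.00645148 -0.99996629  0.0050791 ]
 [-0.99845449 -0.00672194 -0.05516751]
 [ 0.0551998  -0.00471533 -0.99846419]] [ -31.15799981  549.59018311 1290.00743431]
[[ 9.99999632e-01  4.41127655e-04  7.36446016e-04 -3.26059177e-02]
 [-6.57087680e-04  9.45382884e-01  3.25961303e-01 -8.48638284e+01]
 [-5.52432913e-04 -3.25961667e-01  9.45382825e-01 -1.66046014e+02]
 [ 0.00000000e+00  0.00000000e+00  0.00000000e+00  1.00000000e+00]] 70.43460661213696 278.5107700939493 207.61731533352793
```

View pics/top0.png

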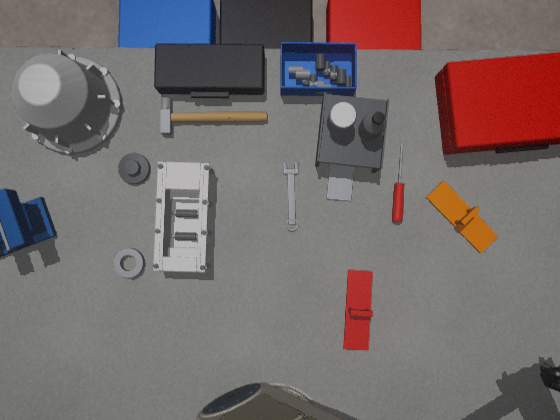

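View pics/scene0.png

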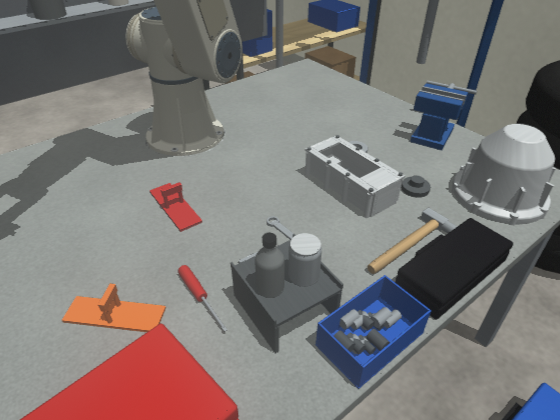

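Top view shows the grey plate end at about (340,183) sticking out of the shelf (352,132). The housing is at (183,217), with its wide lip probably at the far end. The look-alikes are the red plate at (358,310) and the orange one at (461,216). The scene view agrees.

```bash
cat > h.py <<'E'
import numpy as np,cv2
from scipy.spatial.transform import Rotation as Ro
def cam(f,s=None):
    fl=f["pixels"].shape[0]/2/np.tan(np.radians(f["fov_y"])/2)
    if "mount" in f:
        T=np.eye(4);T[:3,:3]=Ro.from_euler('xyz',s["tcp_rot"]).as_matrix();T[:3,3]=s["eef_pos"]
        M=T@np.array(f["mount"]);return fl,M[:3,:3],M[:3,3]
    R=np.array(f["R"]);return fl,R.T,-R.T@np.array(f["t"])
def ray(f,uv,z,s=None):
    fl,R,c=cam(f,s);uv=np.atleast_2d(np.float64(uv))
    d=np.c_[(uv[:,0]-f["cx"])/fl,(uv[:,1]-f["cy"])/fl,np.ones(len(uv))]@R.T
    return c+d*((z-c[2])/d[:,2])[:,None]
def proj(f,X,s=None):
    fl,R,c=cam(f,s);p=(np.atleast_2d(X)-c)@R
    return p[:,:2]/p[:,2:]*fl+[f["cx"],f["cy"]]
def step(s,pos,rpy):
    """world target -> tool-frame shift cm, rotvec deg"""
    R=Ro.from_euler('xyz',s["tcp_rot"]);D=R.inv()*Ro.from_euler('xyz',rpy)
    return np.round(R.inv().apply(np.array(pos)-s["eef_pos"])/10,2),np.round(np.degrees(D.as_rotvec()),1)
E
python3 - <<'E'
from h import *
from rig import r
f=r.grab_frame("top");im=f["pixels"]
g=cv2.cvtColor(im,cv2.COLOR_RGB2GRAY)
def rect(x0,y0,x1,y1,th,z,name):
    m=np.zeros_like(g);m[y0:y1,x0:x1]=(g[y0:y1,x0:x1]>th)*255
    c=max(cv2.findContours(m,cv2.RETR_EXTERNAL,cv2.CHAIN_APPROX_NONE)[0],key=cv2.contourArea)
    b=cv2.boxPoints(cv2.minAreaRect(c));print(name,b.round(1).tolist());print(ray(f,b,z)[:,:2].round(1).tolist())
print(g[190,322:362],g[160:206,340])
rect(322,160,362,206,135,8,'plate')
rect(145,155,222,280,170,82,'housing')
a=cv2.resize(im[85:210,310:400],None,fx=4,fy=4,interpolation=2);b=cv2.resize(im[155:280,140:230],None,fx=4,fy=4,interpolation=2)
cv2.imwrite("pics/crop1.png",np.hstack([a,b])[:,:,::-1])
E
```

```text
[127 131 133 130 128 118 151 151 150 151 153 150 151 149 150 152 153 150
 150 150 152 151 148 149 152 150 144 147 148 153 121 126 128 128 127 130
 130 126 127 129] [ 91  93  96  79  64  82  87  86  88  87  91  88  91  89  92  89  88  88
 142 151 150 152 151 150 153 151 149 149 151 149 150 153 150 150 148 151
 148 148 149 155 108 117 130 129 130 129]
plate [[326.6000061035156, 197.89999389648438], [328.6000061035156, 176.39999389648438], [352.29998779296875, 178.60000610351562], [350.3999938964844, 200.0]]
[[575.0, -125.6], [627.7, -130.2], [622.8, -188.2], [570.1, -183.5]]
housing [[153.39999389648438, 269.20001220703125], [157.60000610351562, 161.10000610351562], [208.3000030517578, 163.0], [204.10000610351562, 271.20001220703125]]
[[403.6, 275.4], [652.0, 270.8], [648.3, 153.7], [399.9, 159.6]]
```

View pics/crop1.png

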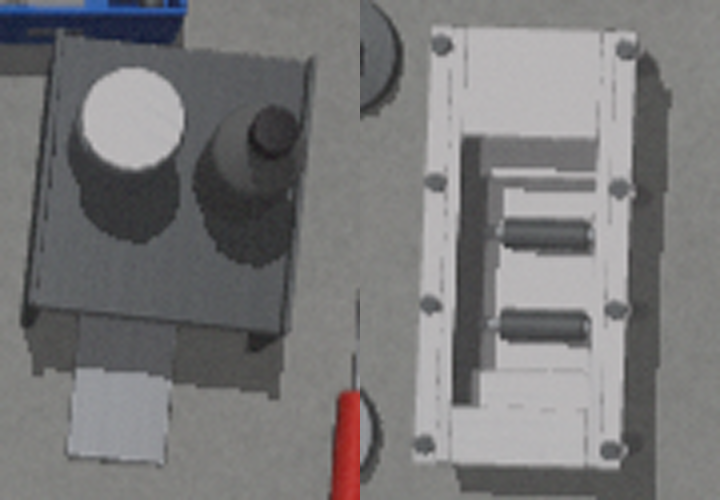

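Housing: centre about (526,215), x axis at yaw about -1.2°, wide lip on the far side. The plate's end edge is at (573,-155) with yaw about -5°. I'll go above the plate's end with the jaws across its width and the camera on the robot side.

```bash
python3 - <<'E'
from h import *
from rig import r
s=r.sense(); print(step(s,[601,-157,150],[np.pi,0,np.radians(85)]))
E
```

```text
(array([-24.66, -49.29,   5.8 ]), array([-1.000e-01,  0.000e+00, -1.521e+02]))
```

>>> apply_moves(targets=[[[1,-24.7,-49.3,5.8,0,0,-152],[1,-24.7,-49.3,5.8,0,0,-152],[1,-24.7,-49.3,5.8,0,0,-152],[1,-24.7,-49.3,5.8,0,0,-152],[1,-24.7,-49.3,5.8,0,0,-152],[1,-24.7,-49.3,5.8,0,0,-152],[1,-24.7,-49.3,5.8,0,0,-152],[1,-24.7,-49.3,5.8,0,0,-152]]])

```text
clock: 1.0
eef_pos: [502.1, -271.8, 166.2]
tcp_rot: [-3.141, -0.0, 0.034]
contact_force: [1.0, -0.1, 0.1]
opening: 0.999
```

```bash
python3 - <<'E'
from h import *
from rig import r
s=r.sense(); print(s["eef_pos"],step(s,[601,-157,150],[np.pi,0,np.radians(85)]))
E
```

```text
[ 502.11723456 -271.78236664  166.15061658] (array([ 10.27, -11.13,   1.62]), array([  0.,  -0., -83.]))
```

>>> apply_moves(targets=[[[1,10.3,-11.1,1.6,0,0,-83],[1,10.3,-11.1,1.6,0,0,-83],[1,10.3,-11.1,1.6,0,0,-83],[1,10.3,-11.1,1.6,0,0,-83],[1,10.3,-11.1,1.6,0,0,-83],[1,10.3,-11.1,1.6,0,0,-83],[1,10.3,-11.1,1.6,0,0,-83],[1,10.3,-11.1,1.6,0,0,-83]]])

```text
clock: 1.8
eef_pos: [601.2, -157.1, 150.0]
tcp_rot: [-3.141, -0.0, 1.234]
contact_force: [0.5, 0.4, -0.2]
opening: 1.005
```

>>> apply_moves(targets=[[[1,0,0,0,0,0,-15],[1,0,0,0,0,0,-15],[1,0,0,0,0,0,-15]]])

```text
clock: 2.1
eef_pos: [601.0, -157.1, 149.8]
tcp_rot: [-3.141, -0.0, 1.498]
contact_force: [-0.4, 0.1, -0.4]
opening: 1.001
```

```bash
python3 - <<'E'
from h import *
from rig import r
s=r.sense(); print(s["eef_pos"],s["tcp_rot"],s["qpos"],step(s,[601,-157,0],[np.pi,0,np.radians(85)]))
f=r.grab_frame("wrist");im=f["pixels"].copy()
e=np.array([572.6,-154.6,8]);a=np.radians(-5);u=np.array([np.cos(a),np.sin(a),0]);v=np.array([-u[1],u[0],0])
for p in proj(f,[e+30*v,e-30*v,e+75*u+30*v,e+75*u-30*v],s): cv2.circle(im,tuple(int(x) for x in p),4,(255,0,0),1)
cv2.imwrite("pics/w1.png",im[:,:,::-1])
E
```

```text
[ 601.03643007 -157.12786585  149.79333568] [-3.14109175e+00 -4.87758068e-04  1.49784378e+00] [-2.58347747e-01  4.06318237e-01  1.69446285e+00  4.48455317e-04
  1.04139384e+00 -1.75641824e+00] (array([1.000e-02, 0.000e+00, 1.498e+01]), array([-0. , -0. ,  0.8]))
```

View pics/w1.png

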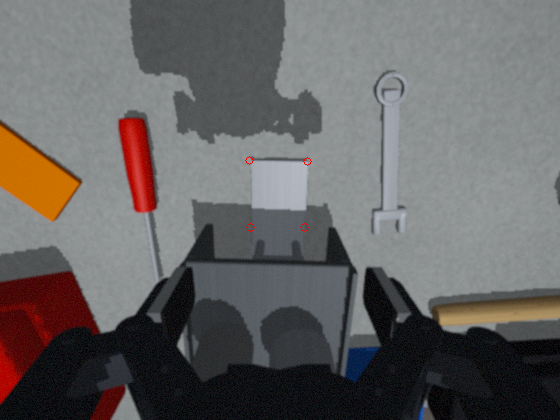

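The estimate matches: the plate end's corners fall on my marks at (250,160) and (307,160). I'll descend a little nearer to the end so the gripper body clears the shelf.

>>> apply_moves(targets=[[[1,0,-1.0,5,0,0,0.8],[1,0,-1.0,9,0,0,0.8],[1,0,-1.0,12,0,0,0.8],[1,0,-1.0,13.5,0,0,0.8],[1,0,-1.0,14.3,0,0,0.8],[1,0,-1.0,14.7,0,0,0.8],[1,0,-1.0,14.8,0,0,0.8]]])

```text
clock: 2.85
eef_pos: [591.8, -156.5, 2.6]
tcp_rot: [3.141, -0.0, 1.479]
contact_force: [0.5, -0.7, -0.7]
opening: 0.997
```

>>> apply_moves(targets=[[[0.3,0,0,0,0,0,0],[0.3,0,0,0,0,0,0],[0.3,0,0,0,0,0,0],[0.3,0,0,0,0,0,0]]], newtons=40)

```text
clock: 3.25
eef_pos: [592.1, -156.6, 3.1]
tcp_rot: [3.14, -0.0, 1.479]
contact_force: [1.2, -0.2, 1.0]
opening: 0.65
```

The jaws went past 60 mm, so the half-open tips sit above the plate (they swing about 6 mm up). I'll reopen, go lower and close again.

>>> apply_moves(targets=[[[1,0,0,0,0,0,0],[1,0,0,0,0,0,0],[1,0,0,0,0,0,0],[1,0,0,0.4,0,0,0],[1,0,0,0.7,0,0,0],[1,0,0,0.7,0,0,0]]])

```text
clock: 3.85
eef_pos: [591.6, -156.4, -4.6]
tcp_rot: [3.141, -0.0, 1.479]
contact_force: [-0.0, 0.5, 0.2]
opening: 1.0
```

>>> apply_moves(targets=[[[0,0,0,0,0,0,0],[0,0,0,0,0,0,0],[0,0,0,0,0,0,0],[0,0,0,0,0,0,0],[0,0,0,0,0,0,0]]], newtons=50)

```text
clock: 4.35
eef_pos: [591.7, -156.4, -4.5]
tcp_rot: [3.141, -0.0, 1.479]
contact_force: [-0.8, 0.0, 0.2]
opening: 0.5
```

```bash
python3 - <<'E'
from h import *
from rig import r
f=r.grab_frame("wrist");g=r.grab_frame("scene")
a=cv2.resize(f["pixels"],(400,300));b=cv2.resize(g["pixels"][150:345,150:410],(400,300))
cv2.imwrite("pics/w2.png",np.hstack([a,b])[:,:,::-1])
E
```

```text
(no output)
```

View pics/w2.png

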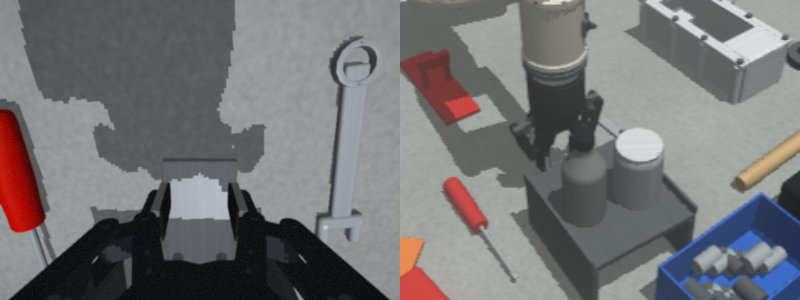

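The fingers appear to stand right at the plate's edges, so I'll close further to see whether they stop on it.

>>> apply_moves(targets=[[[-0.4,0,0,0,0,0,0],[-0.4,0,0,0,0,0,0],[-0.4,0,0,0,0,0,0],[-0.4,0,0,0,0,0,0]]], newtons=50)

```text
clock: 4.85
eef_pos: [591.7, -156.4, -4.5]
tcp_rot: [3.141, -0.0, 1.479]
contact_force: [-0.1, 0.6, -0.5]
opening: 0.305
```

>>> apply_moves(targets=[[[-0.4,0,0,0.2,0,0,0],[-0.4,0,0,0.4,0,0,0]]])

```text
clock: 5.05
eef_pos: [591.7, -156.4, -8.6]
tcp_rot: [3.141, -0.0, 1.479]
contact_force: [-0.4, -0.5, -0.6]
opening: 0.303
```

```bash
python3 - <<'E'
from h import *
from rig import r
s=r.sense();print(s["contact_force"],s["wrist_torque"],s["eef_pos"],s["opening"])
f=r.grab_frame("wrist")
cv2.imwrite("pics/w3.png",cv2.resize(f["pixels"][180:420,120:440],(800,600),interpolation=cv2.INTER_CUBIC)[:,:,::-1])
E
```

```text
[-0.4302717  -0.50442177 -0.58287305] [ 0.008437   -0.00755386  0.00074078] [ 591.72024855 -156.43384364   -8.64368362] 0.3029487905373445
```

View pics/w3.png

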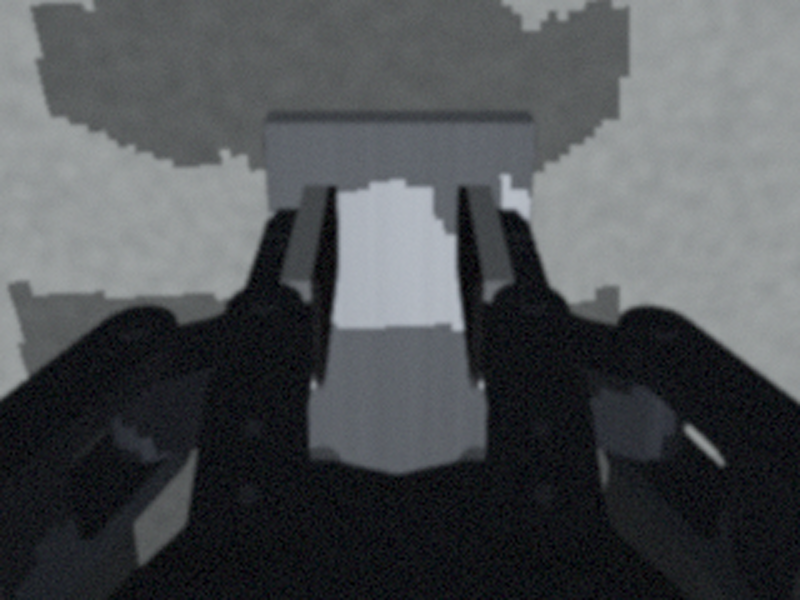

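The fingertips are still above the plate, centred, with a gap of about 28 mm, so the tip height is offset from my model. I'll open to about 67 mm and feel for the bench.

>>> apply_moves(targets=[[[0.58,0,0,0,0,0,0],[0.58,0,0,0,0,0,0],[0.58,0,0,0,0,0,0],[0.58,0,0,0.2,0,0,0],[0.58,0,0,0.4,0,0,0]]])

```text
clock: 5.6
eef_pos: [591.5, -156.4, -13.1]
tcp_rot: [3.141, -0.0, 1.479]
contact_force: [0.0, -0.2, -0.3]
opening: 0.787
```

>>> apply_moves(targets=[[[0.58,0,0,0.15,0,0,0],[0.58,0,0,0.3,0,0,0]]])

```text
clock: 5.8
eef_pos: [591.4, -156.3, -16.4]
tcp_rot: [3.141, -0.0, 1.479]
contact_force: [0.9, -0.6, 0.4]
opening: 0.79
```

>>> apply_moves(targets=[[[0.2,0,0,0,0,0,0],[0.2,0,0,0,0,0,0],[0.2,0,0,0,0,0,0]]], newtons=50)

```text
clock: 6.1
eef_pos: [591.5, -156.4, -16.3]
tcp_rot: [3.141, -0.0, 1.479]
contact_force: [0.2, 0.9, 0.5]
opening: 0.601
```

Fingertip position from the last picture (tip at about (244,254) px) gives tips about 26 mm behind the reported TCP. That agrees with the missed closures, so I'll reopen and keep feeling downwards.

>>> apply_moves(targets=[[[0.58,0,0,0,0,0,0],[0.58,0,0,0,0,0,0],[0.58,0,0,0.2,0,0,0],[0.58,0,0,0.4,0,0,0],[0.58,0,0,0.5,0,0,0]]])

```text
clock: 6.6
eef_pos: [591.3, -156.3, -21.6]
tcp_rot: [-3.142, -0.0, 1.479]
contact_force: [-0.4, -0.1, -0.4]
opening: 0.789
```

>>> apply_moves(targets=[[[0.2,0,0,0,0,0,0],[0.2,0,0,0,0,0,0],[0.2,0,0,0,0,0,0]]])

```text
clock: 6.9
eef_pos: [591.3, -156.3, -21.1]
tcp_rot: [-3.141, -0.0, 1.479]
contact_force: [-2.6, 0.6, 6.9]
opening: 0.663
```

Contact at last: the tips are at about the plate's top. I'll reopen, go 4 mm lower and grip.

>>> apply_moves(targets=[[[0.58,0,0,0,0,0,0],[0.58,0,0,0,0,0,0],[0.58,0,0,0.2,0,0,0],[0.58,0,0,0.4,0,0,0],[0.58,0,0,0.4,0,0,0]]])

```text
clock: 7.4
eef_pos: [590.9, -156.2, -25.6]
tcp_rot: [-3.141, -0.001, 1.479]
contact_force: [-0.3, -0.0, 0.3]
opening: 0.792
```

>>> apply_moves(targets=[[[0,0,0,0,0,0,0],[0,0,0,0,0,0,0],[0,0,0,0,0,0,0],[0,0,0,0,0,0,0]]])

```text
clock: 7.8
eef_pos: [590.9, -156.2, -25.1]
tcp_rot: [-3.141, -0.001, 1.479]
contact_force: [-0.3, 0.4, 6.4]
opening: 0.681
```

Gripped (it stopped at 0.68, about 59 mm). Drawing it out 120 mm.

>>> apply_moves(targets=[[[0,0,-1,0,0,0,0],[0,0,-2.5,0,0,0,0],[0,0,-4,0,0,0,0],[0,0,-6,0,0,0,0],[0,0,-8,0,0,0,0],[0,0,-10,0,0,0,0],[0,0,-11.5,0,0,0,0],[0,0,-12,0,0,0,0]]])

```text
clock: 8.6
eef_pos: [469.7, -145.0, -25.0]
tcp_rot: [-3.14, -0.001, 1.479]
contact_force: [0.1, 0.3, -2.0]
opening: 0.678
```

>>> apply_moves(targets=[[[0,0,0,0,0,0,0],[0.4,0,0,0,0,0,0],[0.6,0,0,0,0,0,0],[0.6,0,0,0,0,0,0]]])

```text
clock: 9.0
eef_pos: [470.3, -145.1, -25.0]
tcp_rot: [-3.141, -0.001, 1.479]
contact_force: [0.1, 1.2, 0.3]
opening: 0.801
```

>>> apply_moves(targets=[[[0.6,0,0,-2,0,0,0],[0.6,0,0,-7,0,0,0],[0.6,0,0,-12,0,0,0],[0.6,0,0,-17,0,0,8],[0.6,0,0,-20,0,0,16],[0.6,0,0,-20,0,0,24],[0.6,0,0,-20,0,0,32],[0.6,0,0,-20,0,0,40]]])

```text
clock: 9.8
eef_pos: [471.0, -145.3, 175.6]
tcp_rot: [-3.141, -0.0, 0.775]
contact_force: [-0.3, -0.2, -0.7]
opening: 0.798
```

```bash
python3 - <<'E'
from h import *
from rig import r
s=r.sense();print(s["eef_pos"],s["tcp_rot"])
w=r.grab_frame("wrist");f=r.grab_frame("top")
cv2.imwrite("pics/w4.png",np.hstack([cv2.resize(w["pixels"],(400,300)),cv2.resize(f["pixels"][100:295,240:500],(400,300))])[:,:,::-1])
E
```

```text
[ 470.97436081 -145.27273851  175.6053367 ] [-3.14144329e+00 -2.99089975e-04  7.75099128e-01]
```

View pics/w4.png

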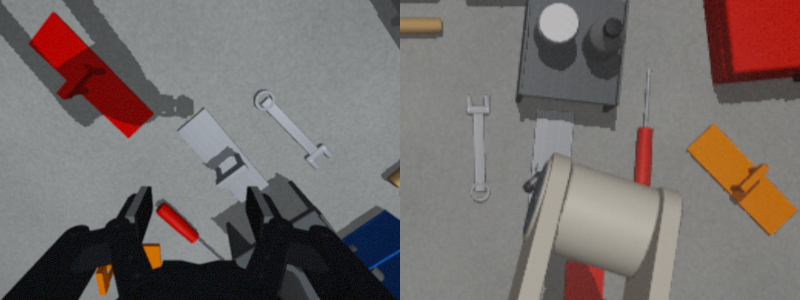

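The plate is out flat on the bench, with its handle visible at about (228,163) in the left half. I'll rotate to align with the handle and hover above it.

```bash
python3 - <<'E'
from h import *
from rig import r
s=r.sense(); print(step(s,[547,-152,120],[np.pi,0,np.radians(-5)]))
E
```

```text
(array([4.95, 5.84, 5.52]), array([-0. ,  0. , 49.6]))
```

>>> apply_moves(targets=[[[0.6,5,5.8,0,0,0,49.6],[0.6,5,5.8,5.5,0,0,49.6],[0.6,5,5.8,5.5,0,0,49.6],[0.6,5,5.8,5.5,0,0,49.6],[0.6,5,5.8,5.5,0,0,49.6],[0.6,5,5.8,5.5,0,0,49.6],[0.6,5,5.8,5.5,0,0,49.6]]])

```text
clock: 10.6
eef_pos: [547.2, -151.3, 119.9]
tcp_rot: [-3.141, 0.001, -0.085]
contact_force: [-0.0, -0.0, -0.3]
opening: 0.806
```

```bash
python3 - <<'E'
from h import *
from rig import r
s=r.sense();print(s["eef_pos"],s["tcp_rot"])
f=r.grab_frame("wrist");im=f["pixels"].copy();np.save("w5.npy",im)
a=np.radians(-5);u=np.array([np.cos(a),np.sin(a),0]);v=np.array([-u[1],u[0],0]);c=np.array([547,-152,0])
P=[c+95*i*u+30*j*v+[0,0,8] for i in(-1,1) for j in(-1,1)]+[c+6*i*u+26*j*v+[0,0,66] for i in(-1,1) for j in(-1,1)]
for p in proj(f,P,s): cv2.circle(im,tuple(int(round(x)) for x in p),4,(255,0,0),1)
cv2.imwrite("pics/w5.png",im[:,:,::-1])
E
```

```text
[ 547.16566551 -151.27670381  119.89553849] [-3.14102434e+00  1.08146347e-03 -8.45183164e-02]
```

View pics/w5.png

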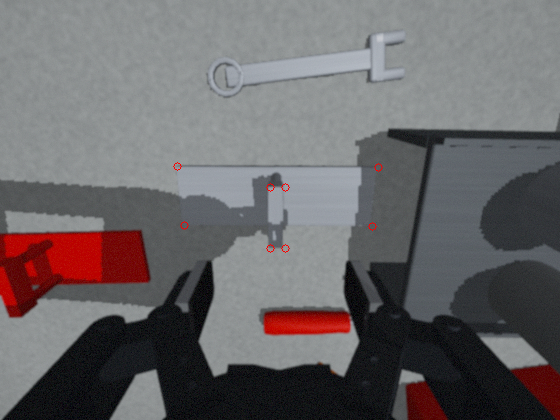

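The predicted corners coincide with the plate (180–375, 166–226) and the bar (268–286, 187–248). Descending on the handle.

>>> apply_moves(targets=[[[0.6,0,0,3,0,0,0],[0.6,0,0,6,0,0,0],[0.6,0,0,8.5,0,0,0],[0.6,0,0,10,0,0,0],[0.6,0,0,10.6,0,0,0],[0.6,0,0,10.6,0,0,0]]])

```text
clock: 11.25
eef_pos: [547.0, -151.2, 13.7]
tcp_rot: [-3.141, 0.002, -0.079]
contact_force: [-0.1, 0.3, -0.1]
opening: 0.802
```

>>> apply_moves(targets=[[[-1,0,0,0,0,0,0],[-1,0,0,0,0,0,0],[-1,0,0,0,0,0,0],[-1,0,0,0,0,0,0],[-1,0,0,0,0,0,0],[-1,0,0,0,0,0,0],[-1,0,0,0,0,0,0],[-1,0,0,0,0,0,0]]], newtons=70)

```text
clock: 12.05
eef_pos: [547.0, -151.3, 14.4]
tcp_rot: [-3.141, 0.001, -0.079]
contact_force: [-2.3, 0.2, 7.1]
opening: 0.125
```

Held (opening 0.125). Lift, then stop on the near side of the housing to measure it with the wrist camera.

>>> apply_moves(targets=[[[-1,0,0,-1,0,0,0],[-1,0,0,-3,0,0,0],[-1,0,0,-6,0,0,0],[-1,0,0,-10,0,0,0],[-1,0,0,-14,0,0,0],[-1,0,0,-17,0,0,0],[-1,0,0,-18,0,0,0],[-1,0,0,-18,0,0,0]]])

```text
clock: 12.85
eef_pos: [547.9, -151.6, 195.8]
tcp_rot: [-3.141, -0.001, -0.079]
contact_force: [1.3, 0.2, -4.3]
opening: 0.129
```

```bash
python3 - <<'E'
from h import *
from rig import r
s=r.sense(); print(s["eef_pos"],s["contact_force"],s["opening"],step(s,[526,90,205],[np.pi,0,np.radians(-1.2)]))
E
```

```text
[ 547.86450496 -151.56986676  195.76592775] [ 1.25251966  0.18942537 -4.26126672] 0.12938093692402775 (array([ -4.09, -23.91,  -0.93]), array([-0. , -0.1, -3.3]))
```

>>> apply_moves(targets=[[[-1,-0.5,-2.5,0,0,0,-1],[-1,-1,-6,0,0,0,-2],[-1,-2,-10,0,0,0,-3],[-1,-3,-14,-0.5,0,0,-3.3],[-1,-3.5,-18,-0.9,0,0,-3.3],[-1,-4.1,-21.5,-0.9,0,0,-3.3],[-1,-4.1,-23.5,-0.9,0,0,-3.3],[-1,-4.1,-23.9,-0.9,0,0,-3.3]]])

```text
clock: 13.65
eef_pos: [524.5, 91.9, 202.5]
tcp_rot: [3.141, 0.002, -0.019]
contact_force: [1.3, -1.1, -4.0]
opening: 0.128
```

```bash
python3 - <<'E'
from h import *
from rig import r
s=r.sense();print(s["eef_pos"],s["tcp_rot"],s["opening"])
f=r.grab_frame("wrist");im=f["pixels"].copy()
a=np.radians(-1.2);u=np.array([np.cos(a),np.sin(a),0]);v=np.array([-u[1],u[0],0]);c=np.array([526,215,82])
P=[c+i*u+j*v for i in(-78,78) for j in(-39,39)]+[c+i*u+j*v for i in(-125,125) for j in(-61,61)]
for p in proj(f,P,s): cv2.circle(im,tuple(int(round(x)) for x in p),4,(255,0,0),1)
cv2.imwrite("pics/w6.png",cv2.resize(im,(784,588))[:,:,::-1])
E
```

```text
[524.4831253   91.89823248 202.46142173] [ 3.14147847e+00  2.07203462e-03 -1.91577901e-02] 0.12792920696646912
```

View pics/w6.png

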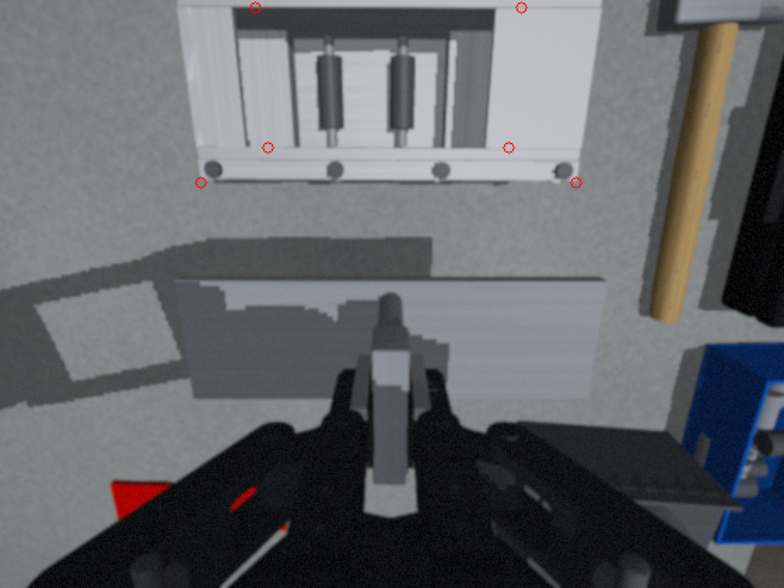

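The outer corners agree with my estimate, but the mouth is offset. The lip edges are at x≈240 and ≈490 px (×1.4 scale), which puts the mouth's middle at about (512.3, 215.3) with yaw -1.2°. Now I'll work out the waypoints.

```bash
cat > plan.py <<'E'
from h import *
from rig import r
import sys
H=14.4;S=np.array([512.3,215.3]);yw=np.radians(-1.2)
def tcp(cx,cz,th,cy=0):
    t=np.radians(th);p=[cx+H*np.sin(t),cy];c,s_=np.cos(yw),np.sin(yw)
    return [S[0]+c*p[0]-s_*p[1],S[1]+s_*p[0]+c*p[1],cz+H*np.cos(t)],[np.pi,t,yw]
def where(s):
    R=Ro.from_euler('xyz',s["tcp_rot"]).as_matrix();o=s["eef_pos"]+H*R[:,2];d=o[:2]-S;c,s_=np.cos(yw),np.sin(yw)
    print('plate X,Y,Z',np.round([c*d[0]+s_*d[1],-s_*d[0]+c*d[1],o[2]],1),'rpy deg',np.degrees(s["tcp_rot"]).round(1),'F',s["contact_force"].round(1),'op',round(s["opening"],3),'t',s["clock"])
if __name__=="__main__":
    s=r.sense();where(s)
    for a in sys.argv[1:]: print(a,*step(s,*tcp(*map(float,a.split(',')))))
E
python3 plan.py -16,170,25 -16,98,25 34,78,25
```

```text
plate X,Y,Z [  14.9 -123.8  188.2] rpy deg [ 1.8e+02  1.0e-01 -1.1e+00] F [ 0.8  0.8 -3.8] op 0.128 t 13.7
-16,170,25 [ -2.46 -12.38   1.96] [  0.  -24.9   0.1]
-16,98,25 [ -2.45 -12.39   9.16] [  0.  -24.9   0.1]
34,78,25 [  2.55 -12.38  11.15] [  0.  -24.9   0.1]
```

>>> apply_moves(targets=[[[-1,-0.5,-2,0,0,-4,0],[-1,-1,-5,0,0,-9,0],[-1,-1.5,-8,0.5,0,-14,0],[-1,-2,-10.5,1,0,-19,0],[-1,-2.4,-12,1.9,0,-23,0],[-1,-2.4,-12.4,2,0,-25,0],[-1,-2.4,-12.4,2,0,-25,0]]])

```text
clock: 14.4
eef_pos: [503.1, 214.8, 179.9]
tcp_rot: [3.14, 0.442, -0.021]
contact_force: [-0.9, -0.7, -3.6]
opening: 0.13
```

```bash
python3 plan.py -16,98,25 34,78,25; python3 - <<'E'
from plan import *
f=r.grab_frame("scene");g=r.grab_frame("wrist")
cv2.imwrite("pics/s7.png",np.hstack([cv2.resize(f["pixels"][60:255,260:520],(400,300)),cv2.resize(g["pixels"],(400,300))])[:,:,::-1])
E
```

```text
plate X,Y,Z [-15.3  -0.7 166.9] rpy deg [179.9  25.3  -1.2] F [-0.9 -0.7 -3.6] op 0.13 t 14.4
-16,98,25 [ 2.88 -0.08  6.26] [0.1 0.3 0. ]
34,78,25 [ 8.25 -0.08  5.93] [0.1 0.3 0. ]
```

View pics/s7.png

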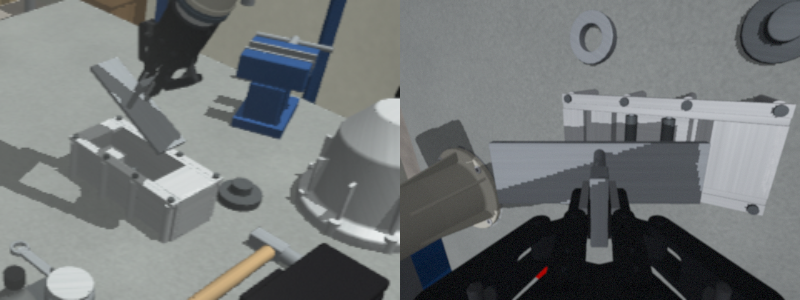

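The plate is tilted with its low end toward the wide lip, which is the right way round. Lowering, then sliding under the lip.

>>> apply_moves(targets=[[[-1,0.5,-0.1,1.2,0,0,0],[-1,1.2,-0.1,2.8,0,0,0],[-1,2.0,-0.1,4.4,0,0,0],[-1,2.6,-0.1,5.7,0,0,0],[-1,2.9,-0.1,6.3,0,0,0],[-1,2.9,-0.1,6.3,0,0,0]]])

```text
clock: 15.1
eef_pos: [502.0, 215.0, 111.3]
tcp_rot: [3.14, 0.44, -0.021]
contact_force: [0.8, 0.0, -3.6]
opening: 0.123
```

```bash
python3 plan.py 34,78,25 31.6,65.5,18; python3 - <<'E'
from plan import *
f=r.grab_frame("wrist");cv2.imwrite("pics/w8.png",f["pixels"][:,:,::-1])
E
```

```text
plate X,Y,Z [-16.4  -0.5  98.3] rpy deg [179.9  25.2  -1.2] F [ 0.8  0.  -3.6] op 0.123 t 15.1
34,78,25 [ 5.42 -0.05 -0.31] [ 0.1  0.2 -0. ]
31.6,65.5,18 [ 5.56 -0.05  0.94] [ 0.1  7.2 -0. ]
```

View pics/w8.png

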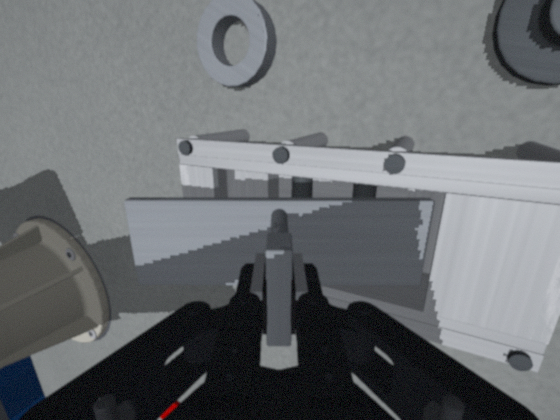

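The low end at (432,200) is inside the mouth, just short of the wide lip's edge (445). Sliding under.

>>> apply_moves(targets=[[[-1,1.2,0,-0.1,0,0,0],[-1,2.6,0,-0.2,0,0,0],[-1,4,0,-0.3,0,0,0],[-1,5,0,-0.3,0,0,0],[-1,5.4,0,-0.3,0,0,0],[-1,5.4,0,-0.3,0,0,0]]])

```text
clock: 15.75
eef_pos: [553.0, 214.1, 91.2]
tcp_rot: [3.14, 0.44, -0.022]
contact_force: [-0.5, -0.5, -3.4]
opening: 0.123
```

```bash
python3 plan.py 31.6,65.5,18 29.4,52,10 28.5,43,5 28,34,0
```

```text
plate X,Y,Z [34.5 -0.4 78.2] rpy deg [179.9  25.2  -1.2] F [-0.5 -0.5 -3.4] op 0.123 t 15.75
31.6,65.5,18 [ 0.09 -0.04  1.28] [ 0.1  7.2 -0. ]
29.4,52,10 [ 0.27 -0.04  2.64] [ 0.1 15.2 -0. ]
28.5,43,5 [ 0.45 -0.04  3.53] [ 0.1 20.2 -0. ]
28,34,0 [ 0.67 -0.05  4.41] [ 0.1 25.2 -0. ]
```

>>> apply_moves(targets=[[[-1,0,0,0.6,0,3.6,0],[-1,0.1,0,1.3,0,7.2,0],[-1,0.2,0,2,0,11.2,0],[-1,0.3,0,2.6,0,15.2,0],[-1,0.4,0,3.2,0,18.5,0],[-1,0.5,0,3.7,0,21.5,0],[-1,0.6,0,4.2,0,24,0],[-1,0.7,0,4.4,0,25.2,0]]])

```text
clock: 16.55
eef_pos: [538.6, 214.0, 48.3]
tcp_rot: [3.139, 0.0, -0.02]
contact_force: [-0.1, -0.8, -4.2]
opening: 0.126
```

```bash
python3 plan.py 0,33,0 0,31,0
```

```text
plate X,Y,Z [26.3 -0.7 33.9] rpy deg [179.9   0.   -1.2] F [-0.1 -0.8 -4.2] op 0.126 t 16.55
0,33,0 [-2.63 -0.07  0.09] [0.1 0.  0. ]
0,31,0 [-2.63 -0.07  0.29] [0.1 0.  0. ]
```

No contact on the way down, and the plate is level. Slide back, then lower gently until the ledges carry it.

>>> apply_moves(targets=[[[-1,-0.5,0,0,0,0,0],[-1,-1.2,0,0,0,0,0],[-1,-1.9,0,0,0,0,0],[-1,-2.4,-0.1,0,0,0,0],[-1,-2.6,-0.1,0.1,0,0,0],[-1,-2.6,-0.1,0.2,0,0,0],[-1,-2.6,-0.1,0.3,0,0,0]]])

```text
clock: 17.25
eef_pos: [512.9, 215.6, 45.3]
tcp_rot: [3.14, 0.0, -0.02]
contact_force: [0.1, -0.2, -3.7]
opening: 0.13
```

```bash
python3 plan.py 0,30,0
```

```text
plate X,Y,Z [ 0.6  0.3 30.9] rpy deg [179.9   0.   -1.2] F [ 0.1 -0.2 -3.7] op 0.13 t 17.25
0,30,0 [-0.06  0.03  0.09] [0.1 0.  0. ]
```

Not touching yet (−3.7 N is the plate's weight). Continuing in 0.5 mm steps.

>>> apply_moves(targets=[[[-1,0,0,0.05,0,0,0],[-1,0,0,0.1,0,0,0],[-1,0,0,0.1,0,0,0]]])

```text
clock: 17.55
eef_pos: [513.2, 215.6, 44.5]
tcp_rot: [3.14, -0.0, -0.021]
contact_force: [-0.5, -1.4, -0.3]
opening: 0.133
```

>>> apply_moves(targets=[[[-1,0,0,0.05,0,0,0],[-1,0,0,0.1,0,0,0],[-1,0,0,0.1,0,0,0]]])

```text
clock: 17.85
eef_pos: [513.2, 215.5, 44.4]
tcp_rot: [3.14, -0.0, -0.021]
contact_force: [-4.4, -2.5, 10.0]
opening: 0.131
```

The ledges are carrying it. Release with a modest opening and retreat straight up.

>>> apply_moves(targets=[[[-0.6,0,0,-0.05,0,0,0],[-0.3,0,0,-0.05,0,0,0],[-0.1,0,0,-0.05,0,0,0],[-0.1,0,0,-0.05,0,0,0],[-0.1,0,0,-0.05,0,0,0]]])

```text
clock: 18.35
eef_pos: [513.2, 215.5, 44.8]
tcp_rot: [3.14, -0.0, -0.021]
contact_force: [0.6, 0.1, -0.5]
opening: 0.448
```

>>> apply_moves(targets=[[[-0.1,0,0,-1,0,0,0],[-0.1,0,0,-3,0,0,0],[-0.1,0,0,-6,0,0,0],[-0.1,0,0,-10,0,0,0],[-0.1,0,0,-14,0,0,0],[-0.1,0,0,-15,0,0,0],[-0.1,0,0,-15,0,0,0]]])

```text
clock: 19.05
eef_pos: [514.3, 216.4, 197.2]
tcp_rot: [3.141, -0.004, -0.021]
contact_force: [0.1, -0.1, -0.5]
opening: 0.449
```

```bash
python3 - <<'E'
from plan import *
s=r.sense();where(s);f=r.grab_frame("wrist");im=f["pixels"].copy()
u=np.array([np.cos(yw),np.sin(yw),0]);v=np.array([-u[1],u[0],0]);c=np.array([*S,0])
P=[c+i*u+j*v+[0,0,82] for i in(-78,78) for j in(-39,39)]+[c+i*6*u+26*j*v+[0,0,96] for i in(-1,1) for j in (-1,1)]+[c+i*78*u+30*j*v+[0,0,38] for i in(-.8,.8) for j in (-1,1)]
for p in proj(f,P,s): cv2.circle(im,tuple(int(round(x)) for x in p),4,(255,0,0),1)
cv2.imwrite("pics/w9.png",cv2.resize(im,(784,588))[:,:,::-1])
E
```

```text
plate X,Y,Z [  2.1   1.1 182.8] rpy deg [180.   -0.2  -1.2] F [ 0.1 -0.1 -0.5] op 0.449 t 19.05
```

View pics/w9.png

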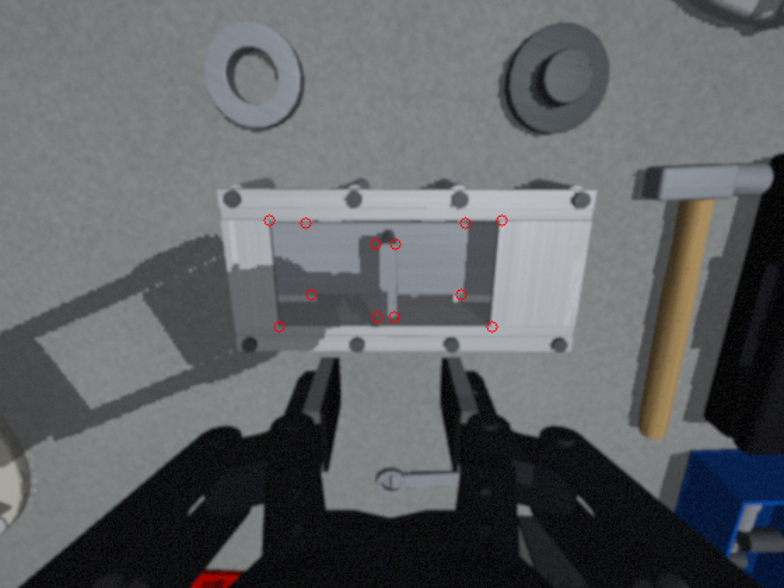

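The plate lies between the lips, with its handle bar at about (390,280) against a mouth centre of about (386,275), so roughly 2–3 mm off. The plate's side edge at row 298 matches the seated height (predicted 295), and the gripper is clear. Handing in.

```bash
python3 -c "
from rig import r
print(r.sign_off())"
```

```text
the job is handed in; nothing more can be done
None
```

The plate is in the housing, released, and the job is handed in. By the last wrist picture it lies between both lips; the arm's clock stood at about 19 s of the 54 s allowed.

- **Drawing out:** I gripped the plate's end, pulled it about 120 mm out from the shelf, laid it flat and let go.
- **Fitting:** I picked it up by the handle and tilted it about 25°, with the low end under the wide lip. I then levelled it, slid it back and lowered it onto the ledges until the force reading showed they carried it.
- **Last checks:** The handle bar looks about 2–3 mm off the mouth's middle lengthwise, against the 11 mm allowed. The plate's visible side edge is within about 3 pixels of where I predicted it for the seated height. The gripper is about 150 mm above with no contact force.
- **Other things:** Nothing seemed to be bumped. I judged this from the pictures and force readings only, and did not measure each object's shift.

One thing disagreed with the description: the fingertips sat about 24–29 mm behind the reported tool point, depending on how far open they were. The first few grips on the plate's end therefore closed above it, until I felt downwards for contact.

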